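Lay down the loan tabs along the curved row

TASK

All the stethoscopes are back, so clear the loan board: starting at the end with the steel disc, run the fingertips low along the curved row of hinged tabs in one unbroken sweep, folding all five flat one after another. Keep the touch light, stay down on the line of the row until the last tab lies flat, then lift clear. Do not shift or pick up the board, and leave the ring on it and the things around it alone.

Things in the scene. Friction and masses are not known exactly. Their poses are not given: they have to be found in the camera images.
- board: Loan board: loose maple slab lying on the counter, 160 x 340 x 18 mm (its x, y, z), about 1 kg; only its weight holds it in place. Origin at the centre of its underside, z up, +x roughly away from the robot, +y roughly to the robot's left. A flat steel disc (22 mm across, 3 mm proud) marks the end where the row starts; it lies on the row's circle 60 mm of arc before hinge 1.
- arc_centre (a point): Centre of the circle that the row follows, on the board's top face: 110 mm behind the board's origin (board x = -110 mm, y = 0), so just off the board on the robot's side. The middles of the five tab hinges lie on a circle of radius 150 mm about it, bulging to the board's +x.
- hinge1 (a point): Middle of the hinge line of tab 1 (counted from the steel disc), 4 mm above the board's top face, at 38.2 deg on the row's circle (angle from the board's +x towards +y). Neighbouring hinges are 50 mm of arc apart; the hinge line is radial.
- hinge2 (a point): Middle of the hinge line of tab 2 (counted from the steel disc), 4 mm above the board's top face, at 19.1 deg on the row's circle (angle from the board's +x towards +y). Neighbouring hinges are 50 mm of arc apart; the hinge line is radial.
- hinge3 (a point): Middle of the hinge line of tab 3 (counted from the steel disc), 4 mm above the board's top face, at 0 deg on the row's circle (angle from the board's +x towards +y). Neighbouring hinges are 50 mm of arc apart; the hinge line is radial.
- hinge4 (a point): Middle of the hinge line of tab 4 (counted from the steel disc), 4 mm above the board's top face, at -19.1 deg on the row's circle (angle from the board's +x towards +y). Neighbouring hinges are 50 mm of arc apart; the hinge line is radial.
- hinge5 (a point): Middle of the hinge line of tab 5 (counted from the steel disc), 4 mm above the board's top face, at -38.2 deg on the row's circle (angle from the board's +x towards +y). Neighbouring hinges are 50 mm of arc apart; the hinge line is radial.
- tab1 (a joint): Tab 1: plain aluminium flap 26 mm wide (radially), 36 mm tall above its hinge, 4 mm thick. 0 = upright, 1.54 rad = lying flat (its upper face 6 mm above the board), folded away from the disc along the row, towards the next higher number. It cannot fold the other way. Stiff hinge (about 0.012 N m friction, no spring): it stays where it is left; starts at 0 to 0.3.
- tab2 (a joint): Tab 2: plain aluminium flap 26 mm wide (radially), 36 mm tall above its hinge, 4 mm thick. 0 = upright, 1.54 rad = lying flat (its upper face 6 mm above the board), folded away from the disc along the row, towards the next higher number. It cannot fold the other way. Stiff hinge (about 0.012 N m friction, no spring): it stays where it is left; starts at 0 to 0.3.
- tab3 (a joint): Tab 3: plain aluminium flap 26 mm wide (radially), 36 mm tall above its hinge, 4 mm thick. 0 = upright, 1.54 rad = lying flat (its upper face 6 mm above the board), folded away from the disc along the row, towards the next higher number. It cannot fold the other way. Stiff hinge (about 0.012 N m friction, no spring): it stays where it is left; starts at 0 to 0.3.
- tab4 (a joint): Tab 4: plain aluminium flap 26 mm wide (radially), 36 mm tall above its hinge, 4 mm thick. 0 = upright, 1.54 rad = lying flat (its upper face 6 mm above the board), folded away from the disc along the row, towards the next higher number. It cannot fold the other way. Stiff hinge (about 0.012 N m friction, no spring): it stays where it is left; starts at 0 to 0.3.
- tab5 (a joint): Tab 5: plain aluminium flap 26 mm wide (radially), 36 mm tall above its hinge, 4 mm thick. 0 = upright, 1.54 rad = lying flat (its upper face 6 mm above the board), folded away from the disc along the row, towards the next higher number. It cannot fold the other way. Stiff hinge (about 0.012 N m friction, no spring): it stays where it is left; starts at 0 to 0.3.
- bumper_ring: Tan rubber bumper ring, 50 mm outside, 30 mm hole, 10 mm high, lying loose on the board inside the curve, about 75 mm from the row of hinges. Origin at the centre of its underside. Leave alone.
- chestpiece: Navy plastic stethoscope chestpiece, 46 mm across, 27 mm high, loose on the counter to the left, nearer the robot. Origin at the centre of its underside. Leave alone.
- pen_cup: Small red plastic pen cup, 68 mm across, 85 mm high, loose on the counter right of the board. Origin at the centre of its underside. Leave alone.
- clipboard: Folded steel clipboard, 230 x 165 mm, 20 mm high at its clip, lying loose on the counter to the left of the board. Origin at the centre of its underside. Leave alone.

How it is judged:
By the outcome, as a careful person would: the job done as asked, in the order asked, and still so for the second after the job is handed in, with the robot touching nothing.
It also fails if it takes over 40 s, if anything falls off the work surface, if the arm or the gripper's body presses on something with over 40 N, if the wrist force passes 120 N, or if a joint passes its speed limit or range.

ROBOT

A 6-joint arm with a two-finger parallel gripper is mounted at the origin on the work surface. World frame = base frame: x ahead of the robot, y to its left, z up, the work surface at z = 0. Lengths are in m, angles in degrees, forces in N, time in s.
With the tool pointing down it reaches from about 0.375 to 0.9 m from the base axis. Payload 3.1 kg.
Tool frame: the origin (TCP) lies between the finger pads, 19 mm behind the fingertips; this is the grasp point; z points along the fingers, y is the line along which they close (so a half turn about z gives the same grasp; the last joint's range is limited). The gripper opens to 87 mm and grips with 3 to 60 N. Pads are 19 mm wide; open, the fingers measure 117 mm over their backs; the gripper's body (75 mm by 190 mm) begins 51 mm behind the grasp point.
Start: joints at [60.991, 30.224, 82.088, -0, 67.689, -10.227], TCP at [0.201, 0.592, 0.241] pointing down, gripper open.
Joint ranges: [-176.69, 176.69], [-43.24, 126.21], [12.49, 139.97], [-82, 262], [0, 151.66], [-163.58, 163.58]. Speed limits (degrees/s): [159.86, 159.86, 180, 180, 180, 180].

INTERFACE

Orientations are given as a 3x3 rotation matrix whose columns are the frame's x, y, z axes.
In Python, from rig import bot gives the robot as it stands.
- The arm moves only by the tool move_arm, never from a script. Its argument "increments" is a list of rows, each an object with "xyz": the shift along the tool's x, y, z in mm, a list of three; "roll": the turn about the tool's z in rad; "grip": the opening in per cent of the stroke, from 0 (shut) to 100 (fully open). A call has 1 to 5 rows; each row shifts and turns the commanded pose from where the row before left it, along the tool's axes as they then stand; what a row does not reach is not made up. A row lasts 1/12 s, in which the tool goes at most 41.7 mm and 7.16 degrees, less where a joint would pass 70% of its speed; a pose out of reach is approached as far as the arm can. A call is refused whole if a number of a shift passes 41.7 or a number of a turn 0.125, either way. A call with a gripper value outside its range is refused whole. The fingers move at their own pace and stop on an object; the grip force is fixed at half the most. Time passes only in rows, so rows that do not move let the fingers close. It gives the time, the measured TCP pose, the force, the opening and the grip force at its end, in the units of the state.
- bot.read_state(): the state, without advancing time (a new reading comes with each control period).
- bot.capture(name): name is "scene" or "top"; returns (picture, depth): 480x640x3 uint8, red, green, blue; 480x640 float32, m along the optical axis (not along the pixel's ray), 0 where there is no reading.
- bot.camera_model(name): a dict with "intrinsics" (3x3 intrinsics, pixels), "rvec" (rotation vector, rad) and "tvec" (3), from world to camera coordinates, as OpenCV has them. Camera axes: x right, y down, z forward; pixel columns grow to the right and rows downward; lengths in m; the calibration is good to about 2 mm. A picture is of the moment at which its call begins. camera_model takes no time and is no camera call.
- bot.hand_in(): hands the job in; it is judged then, once.
Trained networks look in the newest picture that a camera, given by its name, has taken for a name from the list of things; names that differ only in an ending like _2 or _b are one class to them, and where a whole thing is asked for, a point or a joint stands for the part that bears it (a point fixed in the world has none). Each returns a list of dicts, best first, with "conf" (0 to 1); they miss things now and then, are a little off and sometimes report something else, mostly with a low value. They report only what shows in the picture. A call takes as long as a camera call.
- bot.spot_in(label, camera): "at" ([x, y, z] in m, in the coordinates of the camera as it stood for that picture, good to about 4 mm: the middle of the surface that is visible of it).
- bot.trace(label, camera): "mask" (480x640 bool, what is visible of it).
The state is a dict: "time_s": time; "joint_positions": joint angles; "qvel": joint speeds; "tau": joint torques, N m; "position": TCP position; "tcp_rot": TCP orientation; "force": force on the tool from outside, world axes, zero at the start; "moment": the same for the moment, N m; "opening": opening from 0.0 (shut) to 1.0 (fully open); "grasp_force": force on a finger pad.
Only numpy, scipy, OpenCV 4.12 (cv2) and the standard library are available. Lean on these libraries where they do the work, as an engineer would, in place of code of your own. Each camera call takes 0.05 s, during which the arm holds its last target. There are 200 camera calls.

## Working session

There is one attempt and no reset: what is moved stays moved. The work goes in short steps, Python scripts to look and compute and a tool call to move; the robot and the scene stay as the last step left them, time stands still between calls to the robot, and variables do not carry over. Pictures are saved under pics/ and viewed, at most 10 in all, crops included, and the job is handed in when it is done.

Besides the shell and the picture viewer there is one more tool, called after ">>>" by a JSON object that holds its "fn" and its "kwargs". move_arm: Moves the arm, as the interface text tells. Its arguments: {"type":"object","properties":{"increments":{"type":"array"}},"required":["increments"]}

```bash
mkdir -p pics; cat > h.py <<'E'
import numpy as np, cv2
from rig import bot
def cam(n):
    m=bot.camera_model(n); R=cv2.Rodrigues(np.array(m["rvec"],float))[0]
    return np.array(m["intrinsics"]),R,np.array(m["tvec"],float).ravel()
def cloud(n,d):
    K,R,t=cam(n); v,u=np.mgrid[:480,:640]
    P=np.stack([(u-K[0,2])/K[0,0]*d,(v-K[1,2])/K[1,1]*d,d],-1)
    return (P-t)@R
def toworld(n,p):
    K,R,t=cam(n); return R.T@(np.array(p)-t)
E
python3 - <<'E'
from h import *
for n in("scene","top"):
    p,d=bot.capture(n); cv2.imwrite(f"pics/{n}.png",p[...,::-1]); np.save(n+"_d.npy",d)
for l in("board","hinge1","tab1","tab2","tab3","tab4","tab5","bumper_ring","chestpiece","pen_cup","clipboard"):
    for r in bot.spot_in(l,"top")[:5]: print(l,round(r["conf"],2),toworld("top",r["at"]).round(4))
r=bot.trace("board","top")
P=cloud("top",np.load("top_d.npy"))
for q in r[:1]:
    np.save("bm.npy",q["mask"]); X=P[q["mask"]]; X=X[abs(X[:,2]-.018)<.004]
    print(len(X),X.mean(0), cv2.minAreaRect((X[:,:2]*1000).astype(np.float32)))
print(bot.read_state())
E
```

```text
board 0.62 [ 0.5785 -0.0621  0.022 ]
board 0.29 [ 0.5418 -0.0458  0.0298]
hinge1 0.79 [ 0.5737 -0.0645  0.0165]
hinge1 0.52 [ 0.5194 -0.3666  0.0466]
tab1 0.61 [0.585  0.0321 0.0468]
tab1 0.38 [ 0.6089 -0.0145  0.0475]
tab2 0.61 [0.585  0.0321 0.0468]
tab2 0.38 [ 0.6089 -0.0145  0.0475]
tab3 0.61 [0.585  0.0321 0.0468]
tab3 0.38 [ 0.6089 -0.0145  0.0475]
tab4 0.61 [0.585  0.0321 0.0468]
tab4 0.38 [ 0.6089 -0.0145  0.0475]
tab5 0.61 [0.585  0.0321 0.0468]
tab5 0.38 [ 0.6089 -0.0145  0.0475]
bumper_ring 0.63 [ 0.5451 -0.0429  0.0303]
chestpiece 0.7 [0.4171 0.3397 0.0231]
pen_cup 0.97 [ 0.5199 -0.3711  0.0444]
clipboard 0.77 [0.5829 0.4385 0.0177]
6000 [ 0.57780503 -0.06148615  0.01876008] ((578.6345825195312, -60.89332580566406), (160.34121704101562, 339.8148193359375), 0.22371040284633636)
{'time_s': 0.7, 'joint_positions': array([ 6.09940670e+01,  3.02190199e+01,  8.20876959e+01, -9.99237848e-04,
        6.76898941e+01, -1.02271984e+01]), 'qvel': array([ 0.01548787, -0.06875219, -0.0050076 , -0.05992301,  0.14179966,
        0.11493262]), 'tau': array([-1.81938581e-04, -4.39870441e+01, -1.76950890e+01,  6.31744880e-02,
        5.03394403e-02, -1.62856327e-05]), 'position': array([0.20115998, 0.59171715, 0.24129656]), 'tcp_rot': array([[-9.46770935e-01,  3.21908054e-01,  4.28014368e-05],
       [ 3.21908056e-01,  9.46770934e-01,  4.39231634e-05],
       [-2.63839362e-05,  5.53633018e-05, -9.99999998e-01]]), 'force': array([-0.48703075,  0.15434163, -1.08527242]), 'moment': array([ 0.0822346 , -0.0289863 ,  0.00858222]), 'grasp_force': 0.0, 'opening': 1.0006556189960578}
```

View pics/top.png

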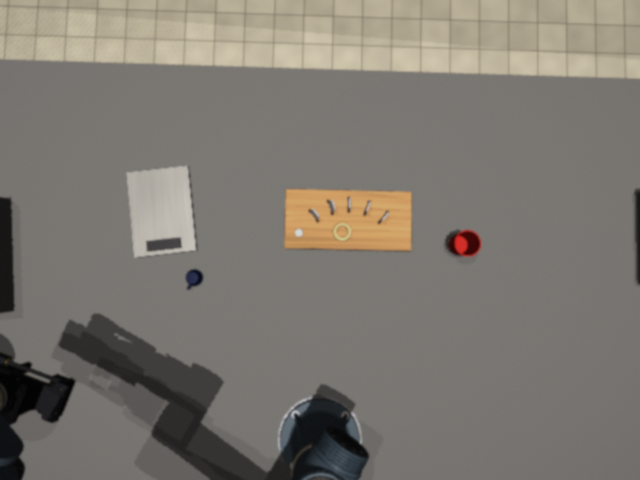

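View pics/scene.png

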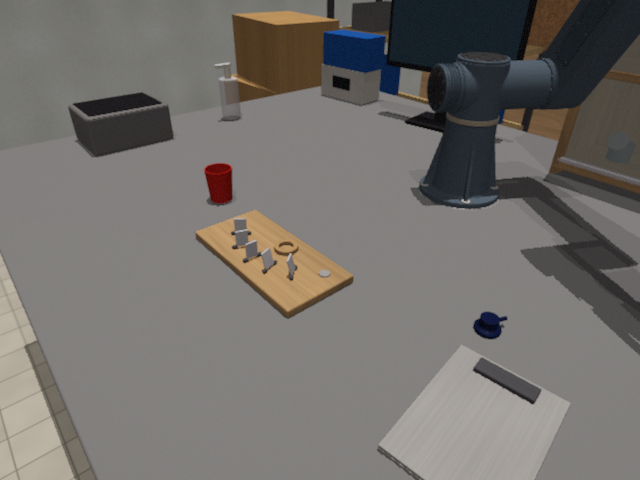

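The top view shows the board at columns 285-412 and rows 189-251. The disc is at (299,233), the five upright tabs run from (314,215) to (384,216), and the ring is at (342,232). I'll refine the board pose and check it against the disc and tabs.

```bash
python3 - <<'E'
from h import *
from scipy.optimize import least_squares
img=cv2.imread("pics/top.png"); d=np.load("top_d.npy"); K,R,t=cam("top")
hsv=cv2.cvtColor(img,cv2.COLOR_BGR2HSV)
P=cloud("top",d)
print("counter z",np.median(P[260:300,300:400,2]))
def ray(u,v,z):
    r=R.T@np.linalg.solve(K,[u,v,1]); c=-R.T@t; return c+r*(z-c[2])/r[2]
wood=((hsv[...,1]>90)&(hsv[...,0]<25)).astype(np.uint8); wood[:,430:]=0; wood[:180]=0;wood[260:]=0;wood[:,:270]=0
cn=max(cv2.findContours(wood,0,1)[0],key=cv2.contourArea).reshape(-1,2)
W=np.array([ray(u,v,.018)[:2] for u,v in cv2.convexHull(cn).reshape(-1,2)])
W=np.array([ray(u,v,.018)[:2] for u,v in cn])
def f(q):
    c,s=np.cos(q[2]),np.sin(q[2]); l=(W-q[:2])@np.array([[c,-s],[s,c]])
    return np.maximum(abs(l[:,0])-q[3],abs(l[:,1])-q[4])
q=least_squares(f,[.5786,-.061,0.0,.08,.17],loss="soft_l1",f_scale=.001).x
print("edges fit",q[:2].round(4),np.degrees(q[2]).round(2),q[3:].round(4)*2)
# disc
sub=(hsv[...,1]<40)&(hsv[...,2]>150); sub[:, :290]=0;sub[:,308:]=0;sub[:226]=0;sub[240:]=0
v,u=np.nonzero(sub); print("disc",len(u),ray(u.mean(),v.mean(),.021).round(4))
c,s=np.cos(q[2]),np.sin(q[2]); Rb=np.array([[c,-s],[s,c]])
bp=lambda a:q[:2]+Rb@(np.array([-.11,0])+.15*np.array([np.cos(a),np.sin(a)]))
print("disc exp",bp(np.radians(61.1)).round(4))
H=P[...,2]>.032; H[:,:290]=0;H[:,405:]=0;H[:195]=0;H[:225]&=True;H[225:]=0
n,lab,st,cc=cv2.connectedComponentsWithStats(H.astype(np.uint8))
for i in range(1,n): print(st[i,4],P[lab==i].mean(0).round(4),P[lab==i].max(0)[2].round(4))
for a in(38.2,19.1,0,-19.1,-38.2):print("hinge",a,bp(np.radians(a)).round(4))
ac=q[:2]+Rb@[-.11,0]; print("centre",ac.round(4))
a=np.radians(54)+0; print("start xy",bp(a).round(4),"yaw of y",144+np.degrees(q[2]))
cv2.imwrite("pics/crop.png",cv2.resize(img[180:260,275:425],None,fx=5,fy=5,interpolation=2))
E
```

```text
counter z 0.0014273995509985248
edges fit [ 0.5769 -0.0622] 0.26 [0.1572 0.3376]
disc 38 [0.539  0.0697 0.021 ]
disc exp [0.5388 0.0689]
1 [0.4412 0.0152 1.2465] 1.2465
22 [ 0.6172 -0.06    0.0554] 0.0627
1 [0.4412 0.0152 1.2465] 1.2465
1 [0.4412 0.0152 1.2465] 1.2465
1 [0.4412 0.0152 1.2465] 1.2465
1 [0.4412 0.0152 1.2465] 1.2465
45 [ 0.6113 -0.0161  0.0492] 0.0618
1 [0.4412 0.0152 1.2465] 1.2465
21 [ 0.6096 -0.109   0.0554] 0.0624
1 [0.4412 0.0152 1.2465] 1.2465
1 [0.4412 0.0152 1.2465] 1.2465
40 [0.5881 0.0282 0.0508] 0.0636
1 [0.4412 0.0152 1.2465] 1.2465
1 [0.4412 0.0152 1.2465] 1.2465
1 [0.4412 0.0152 1.2465] 1.2465
1 [0.4412 0.0152 1.2465] 1.2465
26 [ 0.5749 -0.1404  0.143 ] 1.2465
1 [0.4412 0.0152 1.2465] 1.2465
1 [0.4412 0.0152 1.2465] 1.2465
1 [0.4412 0.0152 1.2465] 1.2465
1 [0.4412 0.0152 1.2465] 1.2465
1 [0.4412 0.0152 1.2465] 1.2465
1 [0.4412 0.0152 1.2465] 1.2465
1 [0.4412 0.0152 1.2465] 1.2465
7 [ 0.5658 -0.0413  0.0325] 0.0338
1 [0.4412 0.0152 1.2465] 1.2465
hinge 38.2 [0.5843 0.0306]
hinge 19.1 [ 0.6084 -0.013 ]
hinge 0 [ 0.6169 -0.062 ]
hinge -19.1 [ 0.6088 -0.1112]
hinge -38.2 [ 0.5852 -0.155 ]
centre [ 0.4669 -0.0627]
start xy [0.5545 0.059 ] yaw of y 144.25865457150147
```

View pics/crop.png

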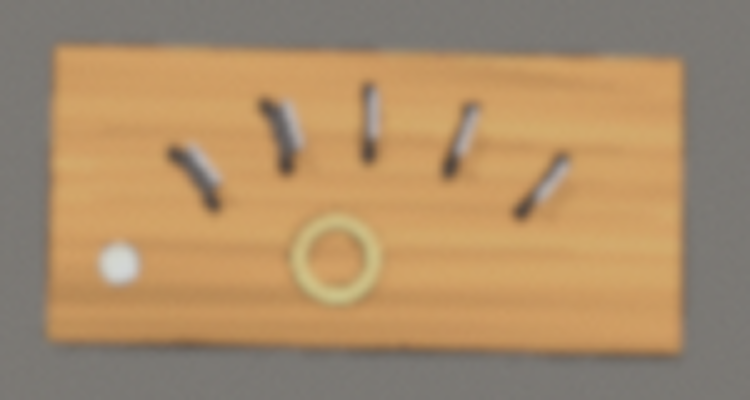

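The disc and the middle tabs agree with the edge fit to about 2 mm, so the board pose holds. Next I'll travel high with the fingers shut.

>>> {"fn": "move_arm", "kwargs": {"increments": [{"xyz":[-12,-9,0],"roll":0,"grip":0},{"xyz":[-26,-20,0],"roll":0,"grip":0},{"xyz":[-26,-20,0],"roll":0,"grip":0},{"xyz":[-26,-20,0],"roll":0,"grip":0},{"xyz":[-26,-20,0],"roll":0,"grip":0}]}}

```text
time_s: 1.12
position: [0.2831, 0.4679, 0.2413]
tcp_rot: [[-0.947, 0.321, 0.0], [0.321, 0.947, -0.001], [-0.0, -0.001, -1.0]]
force: [-0.3, 0.0, 0.9]
opening: 0.71
grasp_force: 0.0
```

>>> {"fn": "move_arm", "kwargs": {"increments": [{"xyz":[-26,-20,0],"roll":0,"grip":0},{"xyz":[-26,-20,0],"roll":0,"grip":0},{"xyz":[-26,-20,0],"roll":0,"grip":0},{"xyz":[-26,-20,0],"roll":0,"grip":0},{"xyz":[-26,-20,0],"roll":0,"grip":0}]}}

```text
time_s: 1.53
position: [0.3739, 0.3312, 0.2414]
tcp_rot: [[-0.947, 0.322, 0.0], [0.322, 0.947, -0.0], [-0.0, -0.0, -1.0]]
force: [0.3, 0.8, -0.4]
opening: 0.323
grasp_force: 0.0
```

>>> {"fn": "move_arm", "kwargs": {"increments": [{"xyz":[-26,-20,0],"roll":0,"grip":0},{"xyz":[-26,-20,0],"roll":0,"grip":0},{"xyz":[-26,-20,0],"roll":0,"grip":0},{"xyz":[-26,-20,0],"roll":0,"grip":0},{"xyz":[-26,-20,0],"roll":0,"grip":0}]}}

```text
time_s: 1.95
position: [0.4645, 0.1946, 0.2415]
tcp_rot: [[-0.947, 0.322, 0.0], [0.322, 0.947, -0.0], [-0.0, -0.0, -1.0]]
force: [0.4, 1.0, 0.4]
opening: 0.017
grasp_force: 0.0
```

>>> {"fn": "move_arm", "kwargs": {"increments": [{"xyz":[-26,-20,0],"roll":0,"grip":0},{"xyz":[-26,-20,0],"roll":0,"grip":0},{"xyz":[-26,-20,0],"roll":0,"grip":0},{"xyz":[-26,-20,0],"roll":0,"grip":0},{"xyz":[-26,-20,0],"roll":0,"grip":0}]}}

```text
time_s: 2.37
position: [0.5551, 0.058, 0.2414]
tcp_rot: [[-0.947, 0.323, -0.0], [0.323, 0.947, -0.0], [0.0, -0.0, -1.0]]
force: [0.0, 0.0, -0.1]
opening: 0.003
grasp_force: 0.0
```

>>> {"fn": "move_arm", "kwargs": {"increments": [{"xyz":[0,0,0],"roll":-0.1,"grip":0},{"xyz":[0,0,0],"roll":-0.12,"grip":0},{"xyz":[0,0,0],"roll":-0.12,"grip":0},{"xyz":[0,0,0],"roll":-0.12,"grip":0},{"xyz":[0,0,0],"roll":-0.12,"grip":0}]}}

```text
time_s: 2.78
position: [0.5544, 0.0594, 0.2413]
tcp_rot: [[-0.967, -0.255, -0.001], [-0.255, 0.967, -0.0], [0.001, -0.0, -1.0]]
force: [0.1, 0.5, 0.5]
opening: 0.007
grasp_force: 0.0
```

>>> {"fn": "move_arm", "kwargs": {"increments": [{"xyz":[0,0,0],"roll":-0.12,"grip":0},{"xyz":[0,0,0],"roll":-0.12,"grip":0},{"xyz":[0,0,0],"roll":-0.12,"grip":0},{"xyz":[0,0,0],"roll":-0.12,"grip":0},{"xyz":[0,0,0],"roll":-0.12,"grip":0}]}}

```text
time_s: 3.2
position: [0.5544, 0.0596, 0.2413]
tcp_rot: [[-0.654, -0.756, -0.0], [-0.756, 0.654, -0.0], [0.001, 0.0, -1.0]]
force: [-0.5, -0.5, 0.6]
opening: 0.008
grasp_force: 0.0
```

>>> {"fn": "move_arm", "kwargs": {"increments": [{"xyz":[0,0,25],"roll":-0.09,"grip":0},{"xyz":[0,0,40],"roll":0,"grip":0},{"xyz":[0,0,40],"roll":0,"grip":0},{"xyz":[0,0,20],"roll":0,"grip":0},{"xyz":[0,0,0],"roll":0,"grip":0}]}}

```text
time_s: 3.62
position: [0.5509, 0.0599, 0.1119]
tcp_rot: [[-0.588, -0.808, -0.011], [-0.809, 0.588, 0.001], [0.006, 0.009, -1.0]]
force: [-0.4, -0.9, -0.4]
opening: 0.008
grasp_force: 0.0
```

```bash
python3 - <<'E'
from h import *
p,d=bot.capture("scene"); im=np.ascontiguousarray(p[...,::-1])
K,R,t=cam("scene"); s=bot.read_state(); print(s["position"],s["tcp_rot"][:2,1])
C=np.array([.4675,-.0625]); y0=np.radians(.25)
pt=lambda a,r,z:[*(C+r*np.array([np.cos(np.radians(a)+y0),np.sin(np.radians(a)+y0)])),z]
X=[pt(a,r,.022) for a in(38.2,19.1,0,-19.1,-38.2) for r in(.137,.163)]+[pt(61.1,.15,.021)]
tip=s["position"]-[0,0,.019]; X.append(tip)
cr=[.11-.08,.11+.08]; X+=[[*(C+[a,b]),.018] for a in cr for b in(-.17,.17)]
x=cv2.projectPoints(np.array(X),cv2.Rodrigues(R)[0],t,K,None)[0].reshape(-1,2)
u0,v0,f=185,130,4
o=cv2.resize(im[v0:v0+150,u0:u0+185],None,fx=f,fy=f,interpolation=2)
for a,b in x: cv2.drawMarker(o,(int((a-u0+.5)*f),int((b-v0+.5)*f)),(0,255,0),0,8,1)
cv2.imwrite("pics/scene2.png",o)
E
```

```text
[0.55285853 0.05987143 0.11436232] [-0.80856165  0.58839082]
```

View pics/scene2.png

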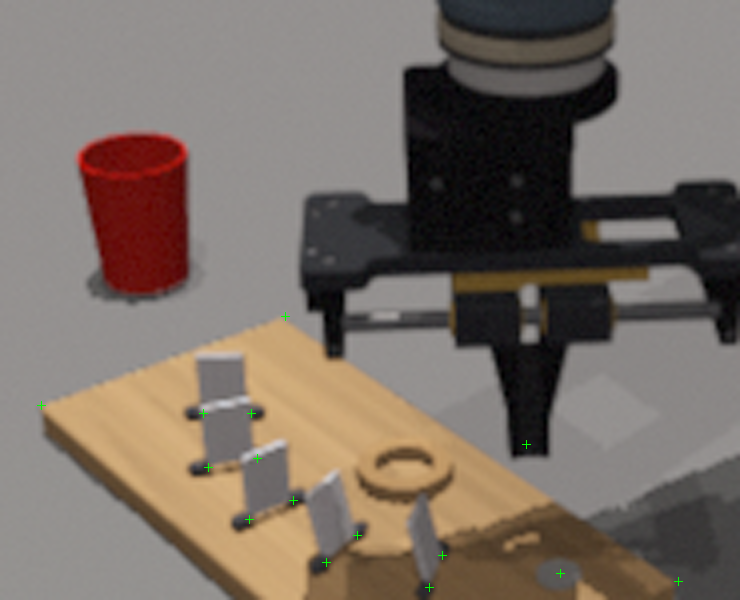

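The reprojected hinges, disc and board corners match the scene view to about 2 mm. The disc is at (557,573) in the crop, the fingertips are at (530,455), and all five tabs are upright. Now I'll descend gently behind tab 1.

>>> {"fn": "move_arm", "kwargs": {"increments": [{"xyz":[0,0,10],"roll":0,"grip":0},{"xyz":[0,0,15],"roll":0,"grip":0},{"xyz":[0,0,15],"roll":0,"grip":0},{"xyz":[0,0,10],"roll":0,"grip":0},{"xyz":[0,0,5],"roll":0,"grip":0}]}}

```text
time_s: 4.08
position: [0.5555, 0.0603, 0.0614]
tcp_rot: [[-0.588, -0.809, 0.001], [-0.809, 0.588, -0.0], [-0.001, -0.001, -1.0]]
force: [-0.4, 0.3, 0.7]
opening: 0.005
grasp_force: 0.0
```

>>> {"fn": "move_arm", "kwargs": {"increments": [{"xyz":[0,0,5],"roll":0,"grip":0},{"xyz":[0,0,2],"roll":0,"grip":0},{"xyz":[0,0,0],"roll":0,"grip":0},{"xyz":[0,0,0],"roll":0,"grip":0},{"xyz":[0,0,0],"roll":0,"grip":0}]}}

```text
time_s: 4.5
position: [0.5554, 0.0605, 0.0548]
tcp_rot: [[-0.588, -0.809, 0.001], [-0.809, 0.588, -0.0], [-0.001, -0.001, -1.0]]
force: [-0.2, -0.0, 0.5]
opening: 0.008
grasp_force: 0.0
```

>>> {"fn": "move_arm", "kwargs": {"increments": [{"xyz":[0.1,-3,4],"roll":0.02,"grip":0},{"xyz":[0.1,-5,4],"roll":0.0333,"grip":0},{"xyz":[0.1,-5,0],"roll":0.0333,"grip":0},{"xyz":[0.1,-5,0],"roll":0.0333,"grip":0},{"xyz":[0.1,-5,0],"roll":0.0333,"grip":0}]}}

```text
time_s: 4.92
position: [0.5729, 0.0452, 0.0462]
tcp_rot: [[-0.706, -0.708, 0.0], [-0.708, 0.706, -0.0], [-0.0, -0.0, -1.0]]
force: [0.1, 0.2, 0.6]
opening: 0.001
grasp_force: 0.0
```

>>> {"fn": "move_arm", "kwargs": {"increments": [{"xyz":[0.1,-5,0],"roll":0.0333,"grip":0},{"xyz":[0.1,-5,0],"roll":0.0333,"grip":0},{"xyz":[0.1,-5,0],"roll":0.0333,"grip":0},{"xyz":[0.1,-5,0],"roll":0.0333,"grip":0},{"xyz":[0.1,-5,0],"roll":0.0333,"grip":0}]}}

```text
time_s: 5.33
position: [0.5883, 0.0266, 0.0461]
tcp_rot: [[-0.814, -0.581, -0.001], [-0.581, 0.814, 0.0], [0.0, 0.001, -1.0]]
force: [-1.1, 0.6, -0.2]
opening: 0.004
grasp_force: 0.4
```

Contact is light, about 1 N. Continuing with a slight dip over each tab's tip.

>>> {"fn": "move_arm", "kwargs": {"increments": [{"xyz":[0.1,-5,0.5],"roll":0.0333,"grip":0},{"xyz":[0.1,-5,0.7],"roll":0.0333,"grip":0},{"xyz":[0.1,-5,0.5],"roll":0.0333,"grip":0},{"xyz":[0.1,-5,0],"roll":0.0333,"grip":0},{"xyz":[0.1,-5,-0.8],"roll":0.0333,"grip":0}]}}

```text
time_s: 5.75
position: [0.6016, 0.0047, 0.0452]
tcp_rot: [[-0.899, -0.438, 0.0], [-0.438, 0.899, -0.0], [-0.0, -0.0, -1.0]]
force: [0.2, 1.1, -0.3]
opening: 0.009
grasp_force: 0.0
```

>>> {"fn": "move_arm", "kwargs": {"increments": [{"xyz":[0.1,-5,-0.9],"roll":0.0333,"grip":0},{"xyz":[0.1,-5,0],"roll":0.0333,"grip":0},{"xyz":[0.1,-5,0],"roll":0.0333,"grip":0},{"xyz":[0.1,-5,0],"roll":0.0333,"grip":0},{"xyz":[0.1,-5,0],"roll":0.0333,"grip":0}]}}

```text
time_s: 6.17
position: [0.6104, -0.0182, 0.0462]
tcp_rot: [[-0.959, -0.283, -0.0], [-0.283, 0.959, 0.0], [0.0, 0.0, -1.0]]
force: [-1.4, 1.0, 1.5]
opening: 0.01
grasp_force: 0.4
```

```bash
python3 - <<'E'
from h import *
p,d=bot.capture("scene"); im=np.ascontiguousarray(p[...,::-1])
cv2.imwrite("pics/s3.png",cv2.resize(im[200:310,185:370],None,fx=4,fy=4,interpolation=2))
E
```

```text
(no output)
```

View pics/s3.png

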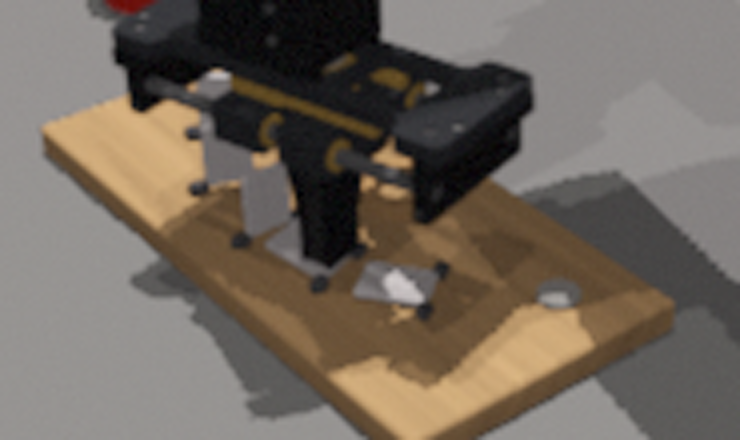

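Tab 1 lies flat at about (400,285), tab 2 is folding under the finger at about (300,250), and the board hasn't moved. Continuing.

>>> {"fn": "move_arm", "kwargs": {"increments": [{"xyz":[0.1,-5,0.5],"roll":0.0333,"grip":0},{"xyz":[0.1,-5,0.7],"roll":0.0333,"grip":0},{"xyz":[0.1,-5,0.5],"roll":0.0333,"grip":0},{"xyz":[0.1,-5,0],"roll":0.0333,"grip":0},{"xyz":[0.1,-5,-0.8],"roll":0.0333,"grip":0}]}}

```text
time_s: 6.63
position: [0.6155, -0.043, 0.0452]
tcp_rot: [[-0.993, -0.121, 0.0], [-0.121, 0.993, -0.0], [-0.0, -0.0, -1.0]]
force: [0.5, -2.3, 0.4]
opening: 0.003
grasp_force: 0.0
```

>>> {"fn": "move_arm", "kwargs": {"increments": [{"xyz":[0.1,-5,-0.9],"roll":0.0333,"grip":0},{"xyz":[0.1,-5,0],"roll":0.0333,"grip":0},{"xyz":[0.1,-5,0],"roll":0.0333,"grip":0},{"xyz":[0.1,-5,0],"roll":0.0333,"grip":0},{"xyz":[0.1,-5,0],"roll":0.0333,"grip":0}]}}

```text
time_s: 7.05
position: [0.6165, -0.0676, 0.0463]
tcp_rot: [[-0.999, 0.045, 0.0], [0.045, 0.999, 0.0], [-0.0, 0.0, -1.0]]
force: [-0.6, 1.3, 0.6]
opening: 0.003
grasp_force: 0.4
```

>>> {"fn": "move_arm", "kwargs": {"increments": [{"xyz":[0.1,-5,0.5],"roll":0.0333,"grip":0},{"xyz":[0.1,-5,0.7],"roll":0.0333,"grip":0},{"xyz":[0.1,-5,0.5],"roll":0.0333,"grip":0},{"xyz":[0.1,-5,0],"roll":0.0333,"grip":0},{"xyz":[0.1,-5,-0.8],"roll":0.0333,"grip":0}]}}

```text
time_s: 7.47
position: [0.6131, -0.0928, 0.0452]
tcp_rot: [[-0.978, 0.21, 0.0], [0.21, 0.978, -0.0], [-0.0, -0.0, -1.0]]
force: [0.1, -0.5, 0.5]
opening: 0.005
grasp_force: 0.0
```

>>> {"fn": "move_arm", "kwargs": {"increments": [{"xyz":[-0.1,-5,-0.9],"roll":0.0333,"grip":0},{"xyz":[-0.1,-5,0],"roll":0.0333,"grip":0},{"xyz":[-0.1,-5,0],"roll":0.0333,"grip":0},{"xyz":[-0.1,-5,0],"roll":0.0333,"grip":0},{"xyz":[-0.1,-5,0],"roll":0.0333,"grip":0}]}}

```text
time_s: 7.88
position: [0.607, -0.1166, 0.0464]
tcp_rot: [[-0.929, 0.369, 0.001], [0.369, 0.929, 0.0], [-0.001, 0.0, -1.0]]
force: [0.5, -0.8, 0.5]
opening: 0.007
grasp_force: 0.3
```

>>> {"fn": "move_arm", "kwargs": {"increments": [{"xyz":[0,-5,0.5],"roll":0.0333,"grip":0},{"xyz":[0,-5,0.7],"roll":0.0333,"grip":0},{"xyz":[0,-5,0.5],"roll":0.0333,"grip":0},{"xyz":[0.1,-5,0],"roll":0.0333,"grip":0},{"xyz":[0.1,-5,-0.8],"roll":0.0333,"grip":0}]}}

```text
time_s: 8.3
position: [0.5958, -0.1394, 0.0452]
tcp_rot: [[-0.855, 0.518, 0.0], [0.518, 0.855, -0.0], [-0.0, -0.0, -1.0]]
force: [-0.5, -0.9, 0.2]
opening: -0.001
grasp_force: 0.0
```

>>> {"fn": "move_arm", "kwargs": {"increments": [{"xyz":[0.1,-5,-0.9],"roll":0.0333,"grip":0},{"xyz":[0.1,-5,0],"roll":0.0333,"grip":0},{"xyz":[0.1,-5,0],"roll":0.0333,"grip":0},{"xyz":[0.1,-5,0],"roll":0.0333,"grip":0},{"xyz":[0.1,-5,0],"roll":0.0333,"grip":0}]}}

```text
time_s: 8.72
position: [0.5817, -0.1595, 0.0465]
tcp_rot: [[-0.758, 0.653, 0.001], [0.653, 0.758, -0.0], [-0.001, 0.001, -1.0]]
force: [0.9, 0.4, -0.0]
opening: 0.005
grasp_force: 0.3
```

>>> {"fn": "move_arm", "kwargs": {"increments": [{"xyz":[0.1,-5,0.5],"roll":0.0333,"grip":0},{"xyz":[0.1,-5,0.7],"roll":0.0333,"grip":0},{"xyz":[0.1,-5,0.5],"roll":0.0333,"grip":0},{"xyz":[0.1,-5,0],"roll":0.0333,"grip":0},{"xyz":[0.1,-5,0],"roll":0.0333,"grip":0}]}}

```text
time_s: 9.13
position: [0.5634, -0.1771, 0.0446]
tcp_rot: [[-0.639, 0.769, 0.001], [0.769, 0.639, -0.0], [-0.001, 0.0, -1.0]]
force: [0.1, -0.1, 0.1]
opening: 0.005
grasp_force: 0.1
```

>>> {"fn": "move_arm", "kwargs": {"increments": [{"xyz":[0.1,-4,0],"roll":0.0267,"grip":0},{"xyz":[0,-2,0],"roll":0,"grip":0},{"xyz":[0,0,-3],"roll":0,"grip":0},{"xyz":[0,0,-10],"roll":0,"grip":0},{"xyz":[0,0,-25],"roll":0,"grip":0}]}}

```text
time_s: 9.55
position: [0.5568, -0.1795, 0.0808]
tcp_rot: [[-0.62, 0.785, -0.005], [0.785, 0.62, 0.003], [0.006, -0.002, -1.0]]
force: [0.3, -0.4, 0.8]
opening: 0.009
grasp_force: 0.0
```

>>> {"fn": "move_arm", "kwargs": {"increments": [{"xyz":[0,0,-35],"roll":0,"grip":0},{"xyz":[0,0,-35],"roll":0,"grip":0},{"xyz":[0,0,-35],"roll":0,"grip":0},{"xyz":[0,0,-20],"roll":0,"grip":0},{"xyz":[0,0,0],"roll":0,"grip":0}]}}

```text
time_s: 9.97
position: [0.5618, -0.1818, 0.2141]
tcp_rot: [[-0.62, 0.784, 0.011], [0.784, 0.62, -0.006], [-0.011, 0.005, -1.0]]
force: [0.8, -0.3, -0.1]
opening: 0.003
grasp_force: 0.0
```

```bash
python3 - <<'E'
from h import *
p,d=bot.capture("scene"); im=np.ascontiguousarray(p[...,::-1])
cv2.imwrite("pics/s4.png",cv2.resize(im[180:310,185:370],None,fx=4,fy=4,interpolation=2))
print(bot.read_state()["position"])
E
```

```text
[ 0.56037311 -0.18108199  0.2113636 ]
```

View pics/s4.png

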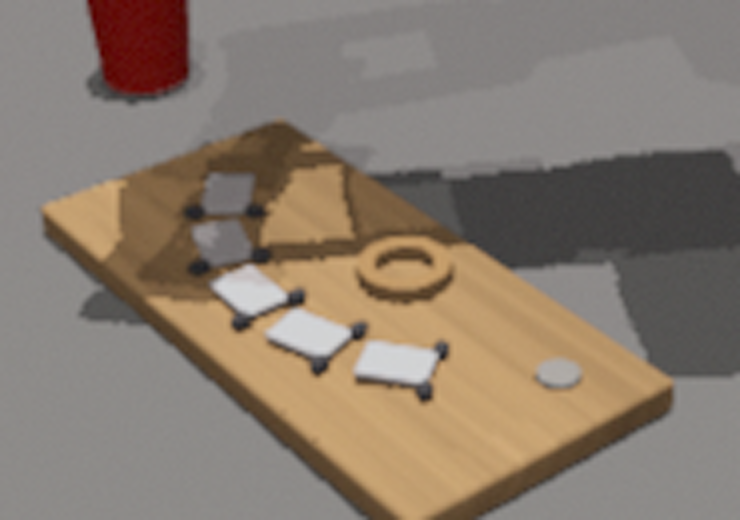

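All five tabs lie flat, from (400,362) through to (230,190). The ring, disc and board are where they were, and the arm is clear.

```bash
python3 -c "
from rig import bot
print(bot.hand_in())"
```

```text
the job is handed in; nothing more can be done
None
```

The job is handed in: one light, low sweep from the disc end folded all five tabs flat, with the board and ring unmoved in the last picture and the arm lifted clear; it took about 10 s, and the force readings stayed under about 3 N.

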